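# Draw the stoppered tube from the slanting rack and hold it upright over the tray

## Robot

A 6-joint arm with a two-finger parallel gripper is mounted at the origin on a cart in front of the work surface, level with it; the furniture and walls round the work are solid. World frame = base frame: x ahead of the robot, y to its left, z up, the work surface at z = 0. Lengths are in mm, angles in rad, forces in N, time in s.
With the tool pointing down it reaches from about 400 to 825 mm from the base axis. Payload 7 kg.
Tool frame: the origin (TCP) lies where the fingers leave the gripper's body, on its centre line; the fingertips stand 66 mm ahead of it and the grasp point (between the pads) lies 47 mm ahead of it (arm.tip_extent is the z of the fingertips in the tool frame, in mm); z points along the fingers, y is the direction in which the jaws open and shut (so a half turn about z gives the same grasp; the last joint's range is limited). The gripper opens to 88 mm and grips with 3 to 60 N. Pads are 19 mm wide; open, the fingers measure 130 mm over their backs; the gripper's body (78 mm by 193 mm) begins 47 mm behind the grasp point.
Start: joints at [-0.924, 0.359, 0.012, 0, -1.224, -0.288], TCP at [237, -632.002, 292.161] pointing down, gripper open.
Joint ranges: [-3.07, 3.07], [-1.43, 2.12], [-1.02, 1.25], [-3.03, 1.67], [-3.05, -0], [-3.03, 3.03]. Speed limits (rad/s): [2.39, 2.39, 3.01, 3.14, 3.14, 3.14].

## Interface

Orientations are given as a rotation vector (axis times angle).
In Python, from workcell import arm gives the robot as it stands.
- The arm moves only by the tool move_arm, never from a script. Its argument "motion" is a list of rows, each a list of 6 numbers: the shift along the tool's x, y, z in m, then the turn, a rotation vector about the tool's x, y, z in rad. In form: [[dx, dy, dz, ax, ay, az], ...]. A call has 1 to 5 rows; each row is the pose to reach, as a shift and turn from the pose commanded when the call began, along the tool's axes at that moment; what a row does not reach only later rows make up. A row lasts 1/10 s, in which the tool goes at most 50 mm and 8.59 degrees, less where a joint would pass 70% of its speed; a pose out of reach is approached as far as the arm can. A call with a gripper value outside its range is refused whole. "jaw" is the finger opening in m, from 0 to 0.0876, set as the call begins (left out, the last holds). The fingers move at their own pace and stop on an object; "newtons" is the grip in N (left out, the last holds). Time passes only in rows, so rows that repeat a pose let the fingers close. It gives the time, the measured TCP pose, the force and the opening at its end, in the units of the state.
- arm.get_obs(): the state, without advancing time (a new reading comes with each control period).
- arm.snapshot(name): name is "scene" or "top" or "wrist"; returns the picture (480x640x3 uint8, red, green, blue); there is no depth.
- arm.camera_info(name): a dict with "camera_matrix" (3x3 intrinsics, pixels), "world_from_camera" (4x4, takes a point from camera to world coordinates); the wrist camera has in their place "tool_from_camera" (4x4, takes a point from camera to tool coordinates, whose origin is the TCP and whose axes are the flange's). Camera axes: x right, y up, looking along -z (the intrinsics and any distortion apply to the point x, -y, -z); pixel columns grow to the right and rows downward; lengths in mm; the calibration is good to about 2 mm. A picture is of the moment at which its call begins: read the wrist's pose just before it. camera_info takes no time and is no camera call.
- arm.hand_in(): hands the job in, once; it reports no verdict.
The state is a dict: "time_s": time; "joints": joint angles; "joint_velocities": joint speeds; "joint_efforts": joint torques, N m; "ee_pos": TCP position; "ee_rot": TCP orientation; "ft_force": force on the tool from outside, world axes, zero at the start; "torque": the same for the moment, N m; "width": finger opening in mm.
Only numpy, scipy, OpenCV 4.12 (cv2) and the standard library are available. Lean on these libraries where they do the work, as an engineer would, in place of code of your own. Each camera call takes 0.05 s, during which the arm holds its last target.

## Task

Draw the stoppered test tube out of the slanting wooden rack, turn it upright (stopper up) and hold it still above the middle part of the round steel tray, with its foot at least 10 cm above the worktop. Leave the two open tubes in the rack, and leave the conical flask and the measuring cylinder behind the work where they stand. Finish while still holding the tube up in the gripper: do not put it down or let it go.

Things in the scene. Friction and masses are not known exactly. Their poses are not given: they have to be found in the camera images.
- stoppered_tube: Glass test tube, 18 mm across, 143 mm long, about 30 g, with a wide pale rubber stopper fixed in its mouth (28 mm across, bored, 8 mm proud). Origin: centre of the foot; z runs along the tube to the stopper. It stands in any one of the rack's three holes, leaning 35 degrees; 71 mm of glass show above the upper board (grip 15 to 45 mm below the mouth). Drawn along its z by over 75 mm it is free.
- slant_rack: Wooden tube rack, 125 x 214 mm, 110 mm high, fixed. Origin: centre of the underside, z up. Three tubes along its y (-65, 0, 65 mm), feet at x = 20, z = 36 mm, leaning 35 degrees to its -x (mouths roughly to the robot's right). Holes 3 mm wider than the tubes: 12 mm deep in the foot board, through in the upper board, whose upper face lies 72 mm from the feet.
- open_tube_a: Open glass test tube, 18 mm across, 155 mm long, no stopper, in another hole of the same rack; origin at the foot, z towards the mouth. To be left alone.
- open_tube_b: Open glass test tube like open_tube_a, 18 mm across, 155 mm long, no stopper, in the remaining hole of the rack; origin at the foot, z towards the mouth. To be left alone.
- steel_tray: Round shallow steel tray lying flat on the worktop in front, 181 mm across, 20 mm high, with a few dark granules in it, fixed, on the other side of the work from the rack (left or right). Origin: centre of its underside.
- flask: Conical glass flask, 92 mm across the base, 124 mm high, standing behind the work. Origin: centre of its base. To be left alone.
- cylinder: Narrow stoppered glass measuring cylinder, 30 mm across the foot, 131 mm high, standing behind the work. Origin: centre of its base. To be left alone.
Not all that is in view belongs to the job. What is shaped like the stoppered_tube but red or yellow is not meant.

How it is judged (in metres and radians):
On the way:
1. the stoppered tube is drawn clear of the rack in the gripper (distance of stoppered_tube from where it was at the start of the episode above 0.09 m and contact force between stoppered_tube and slant_rack below 0.05 N and contact force between stoppered_tube and the fingers above 0.5 N), for 0.1 s.
At the end, for the whole second after the job is handed in: Tube held still in the fingers, stopper up, within 0.17 rad of upright, foot over 90 mm above the worktop and within 70 mm (from above) of the tray's centre, touching neither rack nor tray; open tubes within 25 mm, flask and cylinder within 30 mm of their starts (angle between stoppered_tube's own z axis and vertical below 0.17 rad and height (world z) of stoppered_tube above 0.09 m and horizontal distance between stoppered_tube and steel_tray below 0.07 m and contact force between stoppered_tube and the fingers above 0.5 N and contact force between stoppered_tube and slant_rack below 0.05 N and contact force between stoppered_tube and steel_tray below 0.05 N and linear speed of stoppered_tube below 0.03 m/s and angular speed of stoppered_tube below 0.2 rad/s and not (distance of open_tube_a from where it was at the start of the episode above 0.025 m) and not (distance of open_tube_b from where it was at the start of the episode above 0.025 m) and not (distance of flask from where it was at the start of the episode above 0.03 m) and not (distance of cylinder from where it was at the start of the episode above 0.03 m)); the arm keeps its last pose, push and grip.
It fails at once if an open tube is drawn out or disturbed (25 mm) (distance of any of open_tube_a, open_tube_b from where it was at the start of the episode above 0.025 m).
It fails at once if the flask or the measuring cylinder is shifted (30 mm) or tipped (distance of any of flask, cylinder from where it was at the start of the episode above 0.03 m or angle between any of flask, cylinder's own z axis and vertical above 0.3 rad).
It also fails if it takes over 34 s, if anything falls off the work surface, if the arm or the gripper's body presses on something with over 40 N, if the wrist force passes 120 N, or if a joint passes its speed limit or range.

## Working session

There is one attempt and no reset: what is moved stays moved. The work goes in short steps, Python scripts to look and compute and a tool call to move; the robot and the scene stay as the last step left them, time stands still between calls to the robot, and variables do not carry over. Pictures are saved under pics/ and viewed, and the job is handed in when it is done.

Besides the shell and the picture viewer there is one more tool, called after "Request:" as a command line: name --pt "numbers of a row" for each row, then --argument value for the rest. move_arm: Moves the arm, as the interface text tells. Its arguments: {"type":"object","properties":{"motion":{"type":"array","items":{"type":"array","items":{"type":"number"}}},"jaw":{"type":"number"},"newtons":{"type":"number"}},"required":["motion"]}

```bash
mkdir -p pics; ls
python3 - <<'E'
from workcell import arm
import cv2
print(arm.get_obs())
for n in ["scene","top","wrist"]:
    print(n,arm.camera_info(n))
    cv2.imwrite(f"pics/{n}0.png",arm.snapshot(n)[:,:,::-1])
print(arm.tip_extent)
E
```

```text
pics
{'time_s': 0.0, 'joints': array([-9.23910750e-01,  3.59374926e-01,  1.11141548e-02, -3.24327414e-04,
       -1.22409908e+00, -2.88083755e-01]), 'joint_velocities': array([-1.42143126e-03, -2.56480885e-04,  8.88391469e-04,  8.17335112e-04,
        1.06591731e-03, -2.04787055e-05]), 'joint_efforts': array([ 1.86380654e-03, -5.82712054e+01,  2.93066454e+01,  6.99733034e+00,
        7.14212714e-03, -2.26420320e-04]), 'ee_pos': array([ 236.87683465, -631.69311008,  291.25905355]), 'ee_rot': array([ 5.60338213e-01, -3.09077712e+00, -2.40799760e-03]), 'ft_force': array([-0.12757279,  0.53578588, -0.13257137]), 'torque': array([ 0.01935451,  0.04680998, -0.0086635 ]), 'width': 87.50587570662606}
scene {'camera_matrix': array([[499.256137  ,   0.        , 323.1549287 ],
       [  0.        , 499.256137  , 225.27709088],
       [  0.        ,   0.        ,   1.        ]]), 'world_from_camera': array([[-8.90807712e-01,  3.18420817e-01, -3.24144726e-01,
         1.37183776e+02],
       [-4.54177590e-01, -6.45297642e-01,  6.14258635e-01,
         8.18343454e+02],
       [-1.35770914e-02,  6.
[... 542 characters left out ...]
121182e-01,  9.83601463e-01,
         1.86012445e+03],
       [ 0.00000000e+00,  0.00000000e+00,  0.00000000e+00,
         1.00000000e+00]])}
wrist {'camera_matrix': array([[341.16618168,   0.        , 325.09441574],
       [  0.        , 341.16618168, 238.33947025],
       [  0.        ,   0.        ,   1.        ]]), 'tool_from_camera': array([[-1.22296096e-04,  9.66261263e-01,  2.57563888e-01,
         6.86625526e+01],
       [ 9.99998633e-01,  5.42953147e-04, -1.56209269e-03,
        -1.49927506e+00],
       [-1.64923478e-03,  2.57563345e-01, -9.66260008e-01,
        -9.31098168e+01],
       [ 0.00000000e+00,  0.00000000e+00,  0.00000000e+00,
         1.00000000e+00]])}
65.60000000000001
```

View pics/scene0.png

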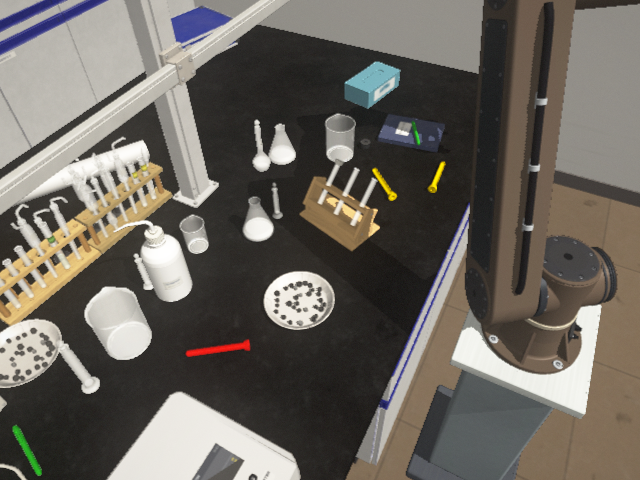

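View pics/top0.png

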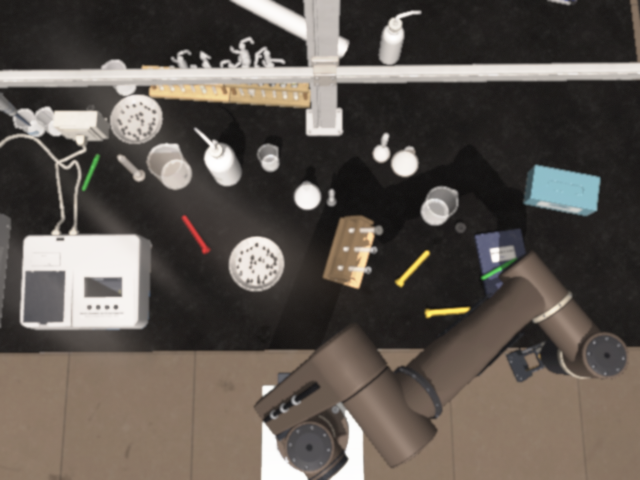

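View pics/wrist0.png

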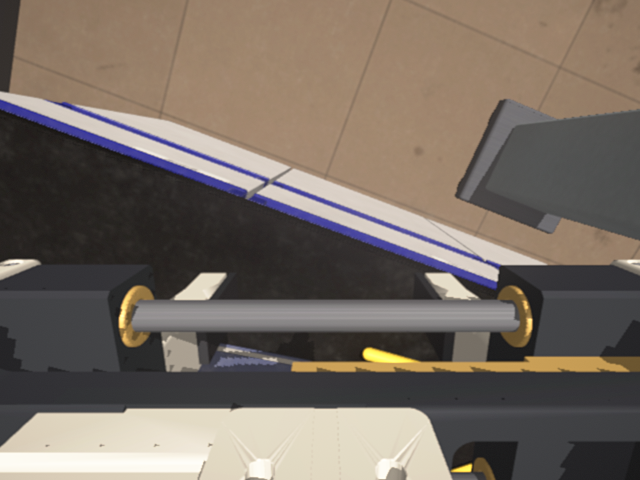

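The scene view shows the rack at about (340,210) with three pale tubes, the tray at (299,300), the flask at (258,220) and the cylinder at (277,200). The top view shows the rack at (350,250) and the tray at (257,263). Next I'll zoom in on the rack.

Run:
```python
import cv2,numpy as np
a=cv2.imread("pics/scene0.png")[145:255,290:410]; b=cv2.imread("pics/top0.png")[205:300,310:400]
cv2.imwrite("pics/crop1.png",np.hstack([cv2.resize(a,(400,500),interpolation=2),cv2.resize(b,(400,500),interpolation=2)]))
```

```text
(no output)
```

View pics/crop1.png

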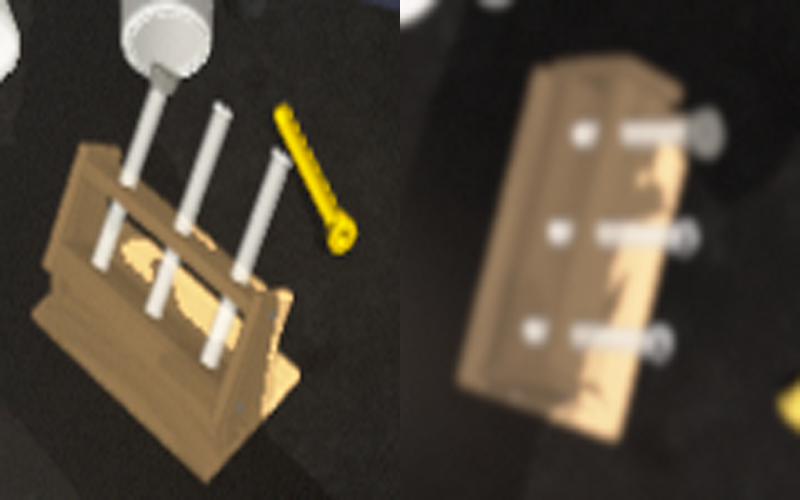

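Candidates, in scene pixels:
- Rack tube, far: (339,162), with a wide grey-white stopper.
- Rack tube, middle: (357,169), open.
- Rack tube, near: (375,179), open.
- Yellow tubes: (384,184) and (437,177).
- Red tube: (218,349).
- Other tubes in the back racks at the left.

I choose the far rack tube, since it is the only one with a wide stopper. That puts it at (379,230) in the top view.

```bash
cat > h.py <<'E'
import numpy as np,cv2
from scipy.spatial.transform import Rotation as R
from workcell import arm
def ray(n,uv,T=None):
    i=arm.camera_info(n);K=i["camera_matrix"];W=i["world_from_camera"] if T is None else T
    d=np.linalg.solve(K,[uv[0],uv[1],1]);d=np.array([d[0],-d[1],-d[2]])
    d=W[:3,:3]@d;return W[:3,3],d/np.linalg.norm(d)
def tri(rs):
    A=sum(np.eye(3)-np.outer(d,d) for o,d in rs);b=sum((np.eye(3)-np.outer(d,d))@o for o,d in rs)
    p=np.linalg.solve(A,b);return p,[np.linalg.norm((np.eye(3)-np.outer(d,d))@(p-o)) for o,d in rs]
def onz(r,z): o,d=r;return o+d*(z-o[2])/d[2]
E
python3 - <<'E'
from h import *
s=lambda x,y:(290+x*.3-.35,145+y*.22-.4)
t=lambda x,y:(310+(x-400)*.225-.4,205+y*.19-.4)
for n,a,b in [("stop",(163,78),(707,133)),("mouthA",(223,108),(688,236)),("mouthB",(283,155),(660,342))]:
    print(n,tri([ray("scene",s(*a)),ray("top",t(*b))]))
# board exit points top-left ends of upper tube part
for n,a,b in [("ex0",(128,183),(624,133)),("ex1",(184,230),(601,233)),("ex2",(241,277),(575,337))]:
    print(n,tri([ray("scene",s(*a)),ray("top",t(*b))]))
for n,a in [("f0",(100,268)),("f1",(155,315)),("f2",(210,365))]:
    print(n,onz(ray("scene",s(*a)),48))
for n,b in [("f0",(583,134)),("f1",(560,234)),("f2",(534,333))]: print(n,onz(ray("top",t(*b)),50))
for c,i in [("scene",(299,300)),("top",(257,263))]: print(c,onz(ray(c,i),10))
E
```

```text
stop (array([ 623.80537785, -214.50359044,  150.58274809]), [np.float64(3.3821924542001653), np.float64(3.382192454200079)])
mouthA (array([ 559.960172  , -198.91473921,  160.63068089]), [np.float64(3.1631398446002454), np.float64(3.163139844600165)])
mouthB (array([ 496.77041966, -178.2101261 ,  162.25400846]), [np.float64(2.5191900157337486), np.float64(2.519190015733628)])
ex0 (array([ 633.32490507, -159.97800764,  101.41912541]), [np.float64(1.2440307014998115), np.float64(1.2440307014999699)])
ex1 (array([ 571.36952243, -142.45841313,  100.22012162]), [np.float64(0.7319068491729491), np.float64(0.7319068491727401)])
ex2 (array([ 508.38292028, -122.47359598,  102.84630683]), [np.float64(1.5394392089149793), np.float64(1.5394392089149929)])
f0 [ 646.98684378 -128.16645025   48.        ]
f1 [ 584.00637628 -110.61249381   48.        ]
f2 [522.53492554 -91.40987057  48.        ]
f0 [ 643.28012815 -133.02253299   50.        ]
f1 [ 579.79425498 -114.95225173   50.        ]
f2 [517.72666492 -94.91462961  50.        ]
scene [548.38397434 180.53854255  10.        ]
top [543.18662334 179.90454667  10.        ]
```

```bash
cat >> h.py <<'E'
def ori(hd,tilt):  # x heading angle deg, tilt of tool z toward heading deg
    c=np.radians(hd);t=np.radians(tilt);h=np.array([np.cos(c),np.sin(c),0]);z=np.array([0,0,1.])
    d=h*np.sin(t)-z*np.cos(t);y=np.array([h[1],-h[0],0]);x=np.cross(y,d);return np.c_[x,y,d]
def rel(p,M):
    o=arm.get_obs();T=R.from_rotvec(o['ee_rot']);m=(T.inv()*R.from_matrix(M)).as_rotvec()
    print("motion",np.r_[T.inv().apply(np.array(p)-o['ee_pos'])/1000,m].round(4).tolist())
    return o
def wristT():
    o=arm.get_obs();T=np.eye(4);T[:3,:3]=R.from_rotvec(o['ee_rot']).as_matrix();T[:3,3]=o['ee_pos']
    return T@arm.camera_info("wrist")["tool_from_camera"]
E
python3 - <<'E'
from h import *
M=ori(-105,25);print(M.round(3))
rel([646,-128,300],M)
E
```

```text
[[-0.235 -0.966 -0.109]
 [-0.875  0.259 -0.408]
 [ 0.423  0.    -0.906]]
motion [-0.5599, 0.3281, -0.0082, 0.2084, 0.4033, -0.9344]
```

Request:
move_arm --pt "-0.56 0.328 -0.01 0.208 0.403 -0.934" --pt "-0.56 0.328 -0.01 0.208 0.403 -0.934" --pt "-0.56 0.328 -0.01 0.208 0.403 -0.934" --pt "-0.56 0.328 -0.01 0.208 0.403 -0.934" --pt "-0.56 0.328 -0.01 0.208 0.403 -0.934" --jaw 0.044 --newtons 15

```text
time_s: 0.65
ee_pos: [395.7, -436.2, 296.2]
ee_rot: [1.434, -2.488, 0.287]
ft_force: [1.6, -1.0, -0.0]
width: 53.0
```

Run:
```python
from h import *
o=rel([646,-128,300],ori(-105,25));print(o['joints'].round(3),o['ee_pos'],o['width'])
```

```text
motion [-0.3714, -0.0648, -0.1246, 0.055, 0.1091, -0.2544]
[-0.344  0.166 -0.426  0.381 -1.027 -0.388] [ 395.73681058 -436.21422171  296.1887218 ] 52.9747315763678
```

Request:
move_arm --pt "-0.37 -0.065 -0.125 0.055 0.109 -0.254" --pt "-0.37 -0.065 -0.125 0.055 0.109 -0.254" --pt "-0.37 -0.065 -0.125 0.055 0.109 -0.254" --pt "-0.37 -0.065 -0.125 0.055 0.109 -0.254" --pt "-0.37 -0.065 -0.125 0.055 0.109 -0.254"

```text
time_s: 1.15
ee_pos: [554.4, -242.9, 299.7]
ee_rot: [1.682, -2.205, 0.371]
ft_force: [1.1, -1.2, -0.2]
width: 44.1
```

Run:
```python
from h import *
o=rel([646,-128,300],ori(-105,25));print(o['joints'].round(3),o['ee_pos'],o['width'])
```

```text
motion [-0.1224, -0.058, -0.057, 0.0018, 0.0026, -0.0054]
[ 0.098  0.248 -0.363  0.442 -1.161 -0.585] [ 554.36291503 -242.94452563  299.66897336] 44.054660211444045
```

Request:
move_arm --pt "-0.12 -0.058 -0.057 0.0 0.0 0.0" --pt "-0.12 -0.058 -0.057 0.0 0.0 0.0" --pt "-0.12 -0.058 -0.057 0.0 0.0 0.0" --pt "-0.12 -0.058 -0.057 0.0 0.0 0.0" --pt "-0.12 -0.058 -0.057 0.0 0.0 0.0"

```text
time_s: 1.65
ee_pos: [645.1, -131.1, 299.7]
ee_rot: [1.683, -2.203, 0.37]
ft_force: [0.5, -0.3, -0.6]
width: 44.0
```

Run:
```python
from h import *
o=rel([646,-128,300],ori(-105,25));print(o['joints'].round(3),o['ee_pos'],o['width'])
np.save("w1.npy",wristT());cv2.imwrite("pics/w1.png",arm.snapshot("wrist")[:,:,::-1])
```

```text
motion [-0.0028, -0.0, -0.0016, 0.003, 0.0019, -0.0038]
[ 0.258  0.376 -0.162  0.389 -1.284 -0.683] [ 645.10253881 -131.0998812   299.74564864] 43.96596701221238
```

View pics/w1.png

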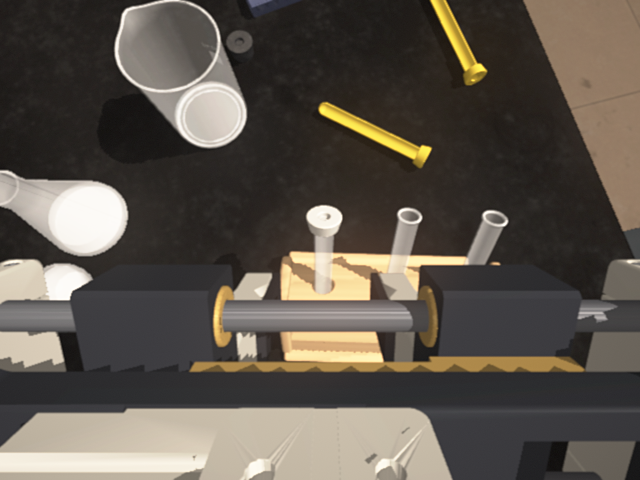

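Wrist view: the stopper ring with its bore is at (324,215) and its tube enters the board at (324,290), almost on the tool's centre plane. The open mouths are at (409,215) and (494,218). The choice is confirmed.

Run:
```python
from h import *
T=np.load("w1.npy")
im=cv2.imread("pics/w1.png")
cv2.imwrite("pics/w1c.png",cv2.resize(im[190:310,260:540],(800,343),interpolation=2))
w=lambda uv:ray("wrist",uv,T)
s=lambda x,y:(290+x*.3-.35,145+y*.22-.4)
t=lambda x,y:(310+(x-400)*.225-.4,205+y*.19-.4)
print("stoptop z159.7",onz(w((324,215)),159.7))
print("mouths z163",onz(w((409,215)),163),onz(w((494,218)),163))
print("exit z95",onz(w((324,290)),97))
for n,a,b,c in [("stop",(163,78),(707,133),(323.5,219)),("mouthA",(223,108),(688,236),(409,216)),("mouthB",(283,155),(660,342),(494,219))]:
    print(n,tri([ray("scene",s(*a)),ray("top",t(*b)),w(c)]))
```

```text
stoptop z159.7 [ 623.81234956 -215.4805251   159.7       ]
mouths z163 [ 562.17344737 -197.83511739  163.        ] [ 501.06712769 -178.7686201   163.        ]
exit z95 [ 638.4158112  -162.19660534   97.        ]
stop (array([ 624.10146996, -214.69149018,  150.21901552]), [np.float64(3.2264727928991968), np.float64(3.546693288205968), np.float64(0.34516241654133406)])
mouthA (array([ 560.50367458, -198.62233215,  159.91391219]), [np.float64(2.771534973800894), np.float64(3.6533651910710008), np.float64(1.316183298310631)])
mouthB (array([ 497.9020343 , -178.89781315,  159.82559746]), [np.float64(2.3000618953500354), np.float64(3.2086271243216102), np.float64(1.5491234222484525)])
```

View pics/w1c.png

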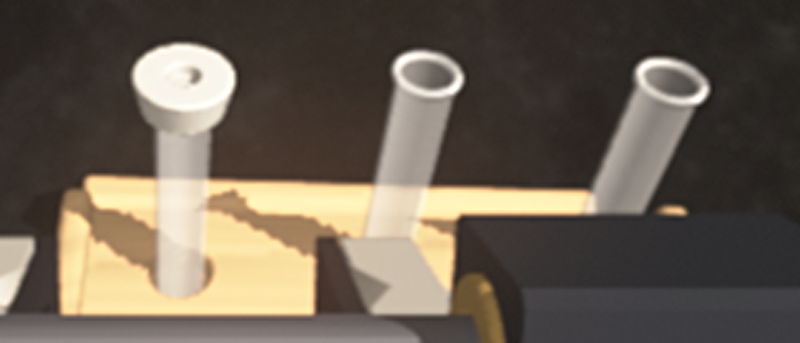

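Run:
```python
from h import *
M=ori(-106,25);G=np.array([630.6,-191.8,124.5]);d=M[:,2]
rel(G-102*d,M);rel(G-47*d,M)
```

```text
motion [-0.0185, -0.003, 0.0831, -0.0042, 0.002, 0.0109]
motion [-0.0184, -0.0028, 0.1381, -0.0042, 0.002, 0.0109]
```

Request:
move_arm --pt "-0.018 -0.003 0.03 -0.004 0.002 0.011" --pt "-0.018 -0.003 0.06 -0.004 0.002 0.011" --pt "-0.018 -0.003 0.084 -0.004 0.002 0.011" --pt "-0.018 -0.003 0.084 -0.004 0.002 0.011" --pt "-0.018 -0.003 0.084 -0.004 0.002 0.011"

```text
time_s: 2.2
ee_pos: [642.2, -152.4, 218.0]
ee_rot: [1.665, -2.214, 0.371]
ft_force: [0.8, 0.3, 1.2]
width: 44.0
```

Run:
```python
from h import *
M=ori(-106,25);G=np.array([630.6,-191.8,124.5]);d=M[:,2]
o=rel(G-47*d,M);print(o['ee_pos'],o['joints'].round(2),o['ft_force'])
T=wristT();np.save("w2.npy",T);cv2.imwrite("pics/w2.png",arm.snapshot("wrist")[:,:,::-1])
```

```text
motion [-0.0022, 0.0004, 0.0551, -0.0009, 0.0001, -0.0023]
[ 642.2131378  -152.37963737  217.96445901] [ 0.22  0.43 -0.28  0.43 -1.12 -0.74] [0.82487428 0.27953343 1.22710974]
```

View pics/w2.png

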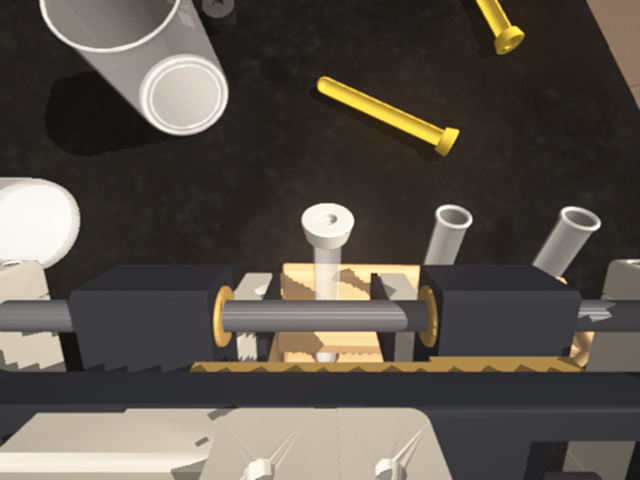

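The tube at column 326 lies midway between the finger pads (about 255 and 395). The stopper face is at (328,219) and the neighbouring mouth at (453,217), clear of the fingers.

Run:
```python
from h import *
a=ray("wrist",(325,215.5),np.load("w1.npy"));b=ray("wrist",(328,219),np.load("w2.npy"))
print(tri([a,b]),onz(b,159.7))
T=wristT();o=arm.get_obs();print(R.from_rotvec(o['ee_rot']).inv().apply(onz(b,159.7)-o['ee_pos']))
```

```text
(array([ 622.53580084, -218.11247966,  145.1683524 ]), [np.float64(0.3696471432536101), np.float64(0.36964714325363035)]) [ 623.90867343 -214.65517234  159.7       ]
[34.55936605  1.08336513 81.17226154]
```

Request:
move_arm --pt "-0.002 0.001 0.02 0 0 0" --pt "-0.002 0.001 0.04 0 0 0" --pt "-0.002 0.001 0.058 0 0 0" --pt "-0.002 0.001 0.058 0 0 0" --pt "-0.002 0.001 0.058 0 0 0"

```text
time_s: 2.75
ee_pos: [636.2, -172.7, 165.2]
ee_rot: [1.667, -2.214, 0.373]
ft_force: [-0.0, -0.3, 1.1]
width: 44.0
```

Run:
```python
from h import *
o=arm.get_obs();print(o['ee_pos'],o['joints'].round(2),o['ft_force'])
np.save("w3.npy",wristT());a=arm.snapshot("wrist")[:,:,::-1];b=arm.snapshot("scene")[:,:,::-1]
cv2.imwrite("pics/w3.png",np.hstack([cv2.resize(a,(400,300)),cv2.resize(b[120:300,240:480],(400,300))]))
```

```text
[ 636.21132591 -172.74164009  165.22656975] [ 0.19  0.48 -0.36  0.47 -0.99 -0.78] [-0.01124514 -0.26088127  1.07345528]
```

View pics/w3.png

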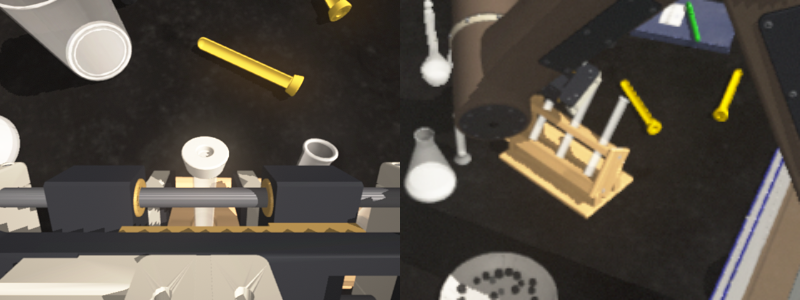

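Wrist view: the tube at (205,200) in the half-size picture is centred between the fingers, below the stopper. Closing now.

Request:
move_arm --pt "0 0 0 0 0 0" --pt "0 0 0 0 0 0" --pt "0 0 0 0 0 0" --pt "0 0 0 0 0 0" --pt "0 0 0 0 0 0" --jaw 0.008 --newtons 20

```text
time_s: 3.35
ee_pos: [635.5, -172.8, 163.8]
ee_rot: [1.667, -2.214, 0.371]
ft_force: [-0.8, -0.0, 0.1]
width: 17.4
```

Run:
```python
from h import *
o=arm.get_obs();print(o['ee_pos'],o['joints'].round(2),o['ft_force'],o['width'])
a=np.array([np.cos(np.radians(-106))*np.sin(np.radians(35)),np.sin(np.radians(-106))*np.sin(np.radians(35)),np.cos(np.radians(35))])
print("tube dir in tool",R.from_rotvec(o['ee_rot']).inv().apply(a))
```

```text
[ 635.47889718 -172.84699107  163.77145771] [ 0.19  0.48 -0.36  0.47 -0.99 -0.78] [-0.79107828 -0.03503547  0.0934732 ] 17.37914206925119
tube dir in tool [ 0.86574668 -0.00161331 -0.50047985]
```

Request:
move_arm --pt "0.013 0 -0.0075 0 0 0" --pt "0.03 0 -0.0173 0 0 0" --pt "0.048 0 -0.0277 0 0 0" --pt "0.067 0 -0.0387 0 0 0" --pt "0.087 0 -0.05 0 0 0"

```text
time_s: 3.85
ee_pos: [618.7, -229.9, 248.0]
ee_rot: [1.666, -2.215, 0.371]
ft_force: [-0.0, 0.4, 0.3]
width: 17.2
```

Request:
move_arm --pt "0.01 0 -0.006 0 0 0" --pt "0.02 0 -0.012 0 0 0" --pt "0.02 0 -0.012 0 0 0" --pt "0.02 0 -0.012 0 0 0" --pt "0.02 0 -0.012 0 0 0"

```text
time_s: 4.35
ee_pos: [615.5, -240.6, 264.1]
ee_rot: [1.667, -2.212, 0.369]
ft_force: [-0.1, 0.8, 0.0]
width: 17.0
```

Run:
```python
from h import *
o=arm.get_obs();print(o['ee_pos'],o['joints'].round(2),o['ft_force'],o['width'])
np.save("w4.npy",wristT());a=arm.snapshot("wrist")[:,:,::-1];b=arm.snapshot("scene")[:,:,::-1]
cv2.imwrite("pics/w4.png",np.hstack([cv2.resize(a,(400,300)),cv2.resize(b[90:300,240:520],(400,300))]))
```

```text
[ 615.50209966 -240.63873059  264.14226236] [ 0.09  0.37 -0.27  0.45 -1.13 -0.61] [-0.08840569  0.7939513   0.00819015] 17.04063748844378
```

View pics/w4.png

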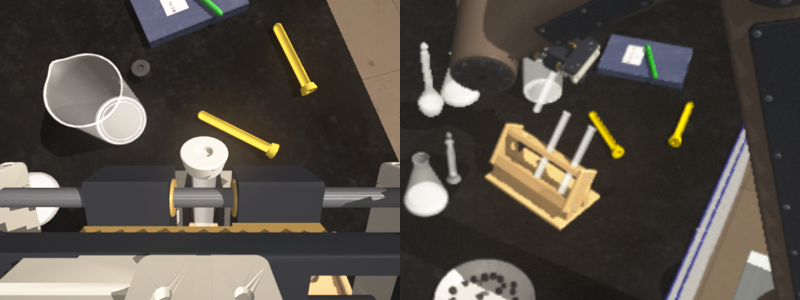

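Wrist and scene views: the tube is out of the rack, held at (205,200). Both open tubes are still in the rack, and the flask and cylinder have not moved. Next I fit a quick kinematic model to choose a heading the arm can reach above the tray.

```bash
cat > kin.py <<'E'
from h import *
from scipy.optimize import least_squares
D=[([-0.9239,0.35937,0.01111,-0.0003,-1.2241,-0.28808],[236.88,-631.69,291.26],[.56034,-3.09078,-.0024]),
([-.344,.166,-.426,.381,-1.027,-.388],[395.74,-436.21,296.19],[1.434,-2.488,.287]),
([.098,.248,-.363,.442,-1.161,-.585],[554.36,-242.94,299.67],[1.682,-2.205,.371]),
([.258,.376,-.162,.389,-1.284,-.683],[645.1,-131.1,299.75],[1.683,-2.203,.37])]
o=arm.get_obs();D.append((o['joints'],o['ee_pos'],o['ee_rot']))
def fk(q,p,flip=-1,s4=1,s6=1):
    h0,L,e,F,lat,d,c0=p
    up=R.from_euler('z',q[0]); A=up*R.from_euler('y',q[1]); B=up*R.from_euler('y',q[1]-q[2])
    W=B*R.from_euler('x',s4*q[3]); V=W*R.from_euler('y',-q[4]); T=V*R.from_euler('x',s6*q[5])
    pos=np.array([0,0,h0])+up.apply([c0,lat,0])+A.apply([0,0,L])+B.apply([F,0,e])+T.apply([d,0,0])
    return pos,T   # T x axis=tool z
E
python3 - <<'E'
from kin import *
for s4 in (1,-1):
  for s6 in (1,-1):
    Cs=[]
    for q,p,r in D: Cs.append((fk(q,[0]*7,s4=s4,s6=s6)[1].inv()*R.from_rotvec(r)))
    m=R.concatenate(Cs).mean();res=[(m.inv()*c).magnitude() for c in Cs]
    f=lambda p:np.concatenate([fk(q,p,s4=s4,s6=s6)[0]-x for q,x,r in D])
    s=least_squares(f,[200,400,0,400,-190,150,0])
    print(s4,s6,np.round(res,3),s.x.round(1),np.abs(s.fun).max().round(2));print(m.as_matrix().round(2).tolist())
E
```

```text
1 1 [0.633 0.351 0.203 0.4   0.209] [ 224.1  230.8 -326.2  152.4 -206.7 -217.   522.6] 26.07
[[-0.54, 0.21, 0.82], [-0.58, 0.61, -0.54], [-0.61, -0.77, -0.21]]
1 -1 [0.669 0.171 0.216 0.162 0.232] [ 224.1  230.8 -326.2  152.4 -206.7 -217.   522.6] 26.07
[[-0.52, 0.24, 0.82], [-0.84, -0.33, -0.43], [0.17, -0.91, 0.37]]
-1 1 [0.446 0.246 0.148 0.344 0.191] [  69.1  578.4   14.9  173.1 -191.2  269.7  276.3] 13.28
[[0.0, -0.0, 1.0], [-0.52, 0.85, 0.0], [-0.85, -0.52, -0.0]]
-1 -1 [0.    0.001 0.001 0.001 0.   ] [  69.1  578.4   14.9  173.1 -191.2  269.7  276.3] 13.28
[[0.0, -0.0, 1.0], [-1.0, -0.0, 0.0], [0.0, -1.0, -0.0]]
```

```bash
cat >> kin.py <<'E'
C=R.from_matrix([[0,0,1],[-1,0,0],[0,-1,0]])
def fk2(q,p):
    h0,L,F,lat,d,w,v,e=p
    up=R.from_euler('z',q[0]); A=up*R.from_euler('y',q[1]); B=up*R.from_euler('y',q[1]-q[2])
    W=B*R.from_euler('x',-q[3]); V=W*R.from_euler('y',-q[4]); T=V*R.from_euler('x',-q[5])
    return np.array([0,0,h0])+up.apply([0,lat,0])+A.apply([0,0,L])+B.apply([F,0,e])+V.apply([d,w,v]),T*C
fitp=lambda:least_squares(lambda p:np.concatenate([fk2(q,p)[0]-x for q,x,r in D]),[200,400,400,0,150,0,0,0])
E
python3 - <<'E'
from kin import *
s=fitp();print(s.x.round(1),np.abs(s.fun).max())
np.save("p.npy",s.x)
lo=np.array([-3.07,-1.43,-1.02,-3.03,-3.05,-3.03]);hi=np.array([3.07,2.12,1.25,1.67,0,3.03])
q0=np.array(arm.get_obs()['joints'])
G=np.array([545.5,180,245])
for hd in range(-160,100,20):
    M=ori(hd,60);tp=G-47*M[:,2];b=None
    for q in [q0,q0+[.5,0,0,0,0,0],q0+[.5,0,0,-1,.3,1]]:
        f=lambda q:np.r_[(fk2(q,s.x)[0]-tp)/300,(fk2(q,s.x)[1].inv()*R.from_matrix(M)).as_rotvec()]
        u=least_squares(f,np.clip(q,lo+.01,hi-.01),bounds=(lo,hi))
        if b is None or u.cost<b.cost:b=u
    print(hd,b.x.round(2),round(b.cost,5))
E
```

```text
[ 1.989e+02  6.013e+02  4.636e+02 -0.000e+00  3.125e+02 -1.918e+02
  1.000e-01  2.000e-01] 0.27047465521712866
-160 [ 0.54  0.82  0.5  -0.22 -2.28 -1.81] 0.0
-140 [ 0.67  0.8   0.35  0.03 -2.17 -1.54] 0.0
-120 [ 0.8   0.73  0.14  0.24 -2.   -1.34] 0.0
-100 [ 0.91  0.64 -0.11  0.43 -1.79 -1.21] 0.0
-80 [ 1.01  0.52 -0.38  0.62 -1.57 -1.14] 0.0
-60 [ 1.07  0.39 -0.67  0.86 -1.36 -1.12] 0.0
-40 [ 1.03  0.23 -0.94  1.22 -1.15 -1.14] 0.0
-20 [ 0.88  0.11 -1.02  1.5  -0.95 -0.98] 0.01122
0 [ 0.64 -0.04 -1.02  1.67 -0.58 -0.63] 0.05124
20 [ 0.35 -0.1  -0.59 -1.46 -0.    3.03] 0.0007
40 [ 0.61 -0.14 -0.72 -0.59 -0.    2.21] 0.00558
60 [ 0.7  -0.16 -0.81 -0.26 -0.    2.02] 0.06072
80 [-0.09  0.26 -0.18 -1.12 -1.28 -2.79] 0.0
```

```bash
cat >> kin.py <<'E'
lo=np.array([-3.07,-1.43,-1.02,-3.03,-3.05,-3.03]);hi=np.array([3.07,2.12,1.25,1.67,0,3.03])
def ik(tp,M,q):
    p=np.load("p.npy");f=lambda q:np.r_[(fk2(q,p)[0]-tp)/300,(fk2(q,p)[1].inv()*R.from_matrix(M)).as_rotvec()]
    u=least_squares(f,np.clip(q,lo+.01,hi-.01),bounds=(lo,hi));return u.x,u.cost
E
python3 - <<'E'
from kin import *
q=arm.get_obs()['joints']
G=np.array([545.5,180,345]);Mf=ori(-106,60);B=G-47*Mf[:,2];print("B",B)
A=np.array([615.5,-240.6,384.1])
for k in np.linspace(0,1,8):
    M=ori(-106,25+35*k);q,c=ik(A+(B-A)*k,M,q);print((A+(B-A)*k).round(),q.round(2),round(c,6))
rel(A,ori(-106,25))
E
```

```text
B [556.71932076 219.12642127 368.5       ]
[ 616. -241.  384.] [ 0.1   0.3  -0.09  0.41 -1.37 -0.5 ] 0.0
[ 607. -175.  382.] [ 0.23  0.29 -0.15  0.46 -1.42 -0.65] 0.0
[ 599. -109.  380.] [ 0.36  0.3  -0.19  0.48 -1.49 -0.78] 0.0
[590. -44. 377.] [ 0.49  0.33 -0.19  0.48 -1.58 -0.89] 0.0
[582.  22. 375.] [ 0.6   0.37 -0.16  0.47 -1.68 -0.99] 0.0
[574.  88. 373.] [ 0.71  0.44 -0.11  0.45 -1.78 -1.07] 0.0
[565. 153. 371.] [ 0.8   0.51 -0.04  0.42 -1.89 -1.13] 0.0
[557. 219. 368.] [ 0.87  0.59  0.06  0.4  -2.01 -1.18] 0.0
motion [0.0507, 0.0001, -0.1087, -0.0001, 0.0001, -0.0001]
```

Request:
move_arm --pt "0.007 0 -0.015 0 0 0" --pt "0.018 0 -0.038 0 0 0" --pt "0.03 0 -0.064 0 0 0" --pt "0.042 0 -0.09 0 0 0" --pt "0.051 0 -0.109 0 0 0" --newtons 25

```text
time_s: 4.95
ee_pos: [615.8, -240.7, 386.8]
ee_rot: [1.667, -2.213, 0.372]
ft_force: [0.3, 0.2, 0.1]
width: 17.2
```

Run:
```python
from h import *
A=np.array([615.5,-240.6,384.1]);B=np.array([557,219,368.5])
print(arm.get_obs()['ee_pos'],arm.get_obs()['width'])
for k in (.25,.5,1): rel(A+(B-A)*k,ori(-106,25+35*k))
```

```text
[ 615.83220792 -240.74700797  386.84189933] 17.192638835309502
motion [-0.0993, 0.0461, -0.039, -0.002, 0.1532, -0.0009]
motion [-0.1974, 0.0918, -0.0805, -0.002, 0.306, -0.0011]
motion [-0.3935, 0.1832, -0.1635, -0.0018, 0.6114, -0.0014]
```

Request:
move_arm --pt "-0.02 0.009 -0.008 0 0.03 0" --pt "-0.05 0.023 -0.02 0 0.077 0" --pt "-0.085 0.04 -0.034 0 0.131 0" --pt "-0.12 0.056 -0.048 0 0.185 0" --pt "-0.155 0.072 -0.063 0 0.24 0"

```text
time_s: 5.45
ee_pos: [591.9, -59.0, 376.7]
ee_rot: [1.532, -2.035, 0.543]
ft_force: [1.2, 0.5, 0.2]
width: 17.3
```

Run:
```python
from h import *
print(arm.get_obs()['ee_pos'],arm.get_obs()['width'])
B=np.array([557,219,368.5]);rel(B,ori(-106,60))
```

```text
[591.90714739 -58.99336314 376.661969  ] 17.332558929645867
motion [-0.2055, 0.1102, -0.1554, -0.001, 0.3687, -0.0014]
```

Request:
move_arm --pt "-0.03 0.016 -0.023 0 0.054 0" --pt "-0.06 0.032 -0.045 0 0.108 0" --pt "-0.09 0.048 -0.068 0 0.162 0" --pt "-0.12 0.064 -0.091 0 0.216 0" --pt "-0.15 0.08 -0.113 0 0.27 0"

```text
time_s: 5.95
ee_pos: [567.0, 144.0, 370.8]
ee_rot: [1.377, -1.828, 0.709]
ft_force: [1.8, 0.4, -0.5]
width: 17.4
```

Run:
```python
from h import *
print(arm.get_obs()['ee_pos'],arm.get_obs()['width'])
B=np.array([557,219,368.5]);rel(B,ori(-106,60))
```

```text
[566.95879894 144.0458565  370.82648232] 17.400100004766664
motion [-0.0423, 0.0302, -0.055, -0.0014, 0.0987, -0.0011]
```

Request:
move_arm --pt "-0.015 0.011 -0.02 0 0.035 0" --pt "-0.03 0.021 -0.039 0 0.07 0" --pt "-0.042 0.03 -0.055 0 0.099 0" --pt "-0.042 0.03 -0.055 0 0.099 0" --pt "-0.042 0.03 -0.055 0 0.099 0"

```text
time_s: 6.45
ee_pos: [557.6, 217.6, 368.1]
ee_rot: [1.32, -1.751, 0.762]
ft_force: [-0.3, 0.0, 0.2]
width: 17.4
```

Run:
```python
from h import *
print(arm.get_obs()['ee_pos'],arm.get_obs()['width'])
rel(np.array([557,219,268.5]),ori(-106,60))
a=arm.snapshot("wrist")[:,:,::-1];b=arm.snapshot("scene")[:,:,::-1]
cv2.imwrite("pics/w5.png",np.hstack([cv2.resize(a,(400,300)),cv2.resize(b[120:345,180:480],(400,300))]))
```

```text
[557.55732118 217.57481918 368.10171905] 17.400576907298458
motion [-0.0868, 0.001, 0.0488, -0.0012, 0.0011, -0.0001]
```

View pics/w5.png

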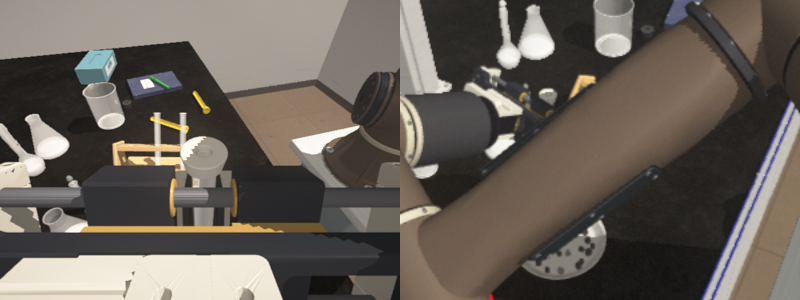

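The tube is still held, and the open tubes show in the rack at (157,135) and (183,135) in the wrist half. I'll lower 90 mm onto the holding height.

Request:
move_arm --pt "-0.02 0 0.011 0 0 0" --pt "-0.04 0 0.022 0 0 0" --pt "-0.06 0 0.033 0 0 0" --pt "-0.08 0 0.045 0 0 0" --pt "-0.08 0 0.045 0 0 0"

```text
time_s: 7.05
ee_pos: [557.6, 216.3, 275.3]
ee_rot: [1.317, -1.75, 0.76]
ft_force: [0.1, -0.5, -0.0]
width: 17.6
```

Request:
move_arm --pt "0 0 0 0 0 0" --pt "0 0 0 0 0 0" --pt "0 0 0 0 0 0" --pt "0 0 0 0 0 0" --pt "0 0 0 0 0 0"

```text
time_s: 7.55
ee_pos: [558.1, 217.9, 278.0]
ee_rot: [1.32, -1.754, 0.761]
ft_force: [-0.2, -0.5, -1.7]
width: 17.3
```

Run:
```python
from h import *
o=arm.get_obs();print(o['ee_pos'],o['width'],o['ft_force'])
M=R.from_rotvec(o['ee_rot']).as_matrix();print("grasp",o['ee_pos']+47*M[:,2])
np.save("w6.npy",wristT())
for n in ("wrist","scene","top"): cv2.imwrite(f"pics/{n}6.png",arm.snapshot(n)[:,:,::-1])
w=cv2.imread("pics/wrist6.png");s=cv2.imread("pics/scene6.png");t=cv2.imread("pics/top6.png")
f=lambda x:cv2.resize(x,(400,300))
cv2.imwrite("pics/c6.png",np.vstack([np.hstack([f(w),f(w[240:390,220:420])]),np.hstack([f(s[120:345,180:480]),f(t[180:330,200:400])])]))
```

```text
[558.14602915 217.86167628 278.0073825 ] 17.25991974766868 [-0.24017217 -0.50093343 -1.67685576]
grasp [546.97286926 178.80239924 254.37407178]
```

View pics/c6.png

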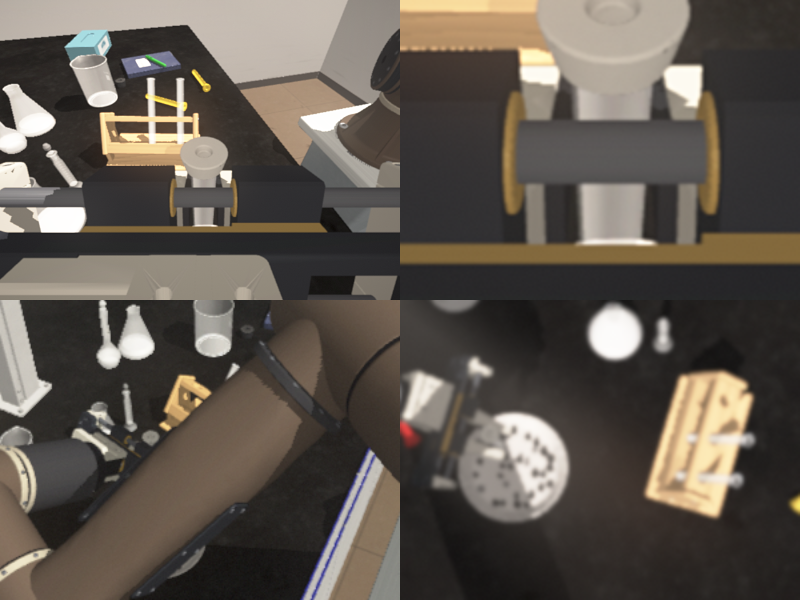

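Run:
```python
from h import *
def proj(n,P,T):
    p=np.linalg.inv(T)@np.r_[P,1];K=arm.camera_info(n)["camera_matrix"];v=K@np.array([p[0],-p[1],-p[2]]);return v[:2]/v[2]
T6=np.load("w6.npy");Tt=arm.camera_info("top")["world_from_camera"]
Gp=np.array([547,178.8,254.4])
for ang in (-8,0,8):
  t=np.radians(ang);h=np.array([np.cos(np.radians(-106)),np.sin(np.radians(-106)),0]);a=h*np.sin(t)+np.array([0,0,np.cos(t)])
  for L in (38,43,48): print(ang,L,"wrist",proj("wrist",Gp+L*a,T6).round(1))
print("top stopper",proj("top",Gp+[0,0,43],Tt),"foot",proj("top",Gp-[0,0,108],Tt))
w=cv2.imread("pics/wrist6.png")[200:300,260:400];t=cv2.imread("pics/top6.png")[225:305,215:295]
cv2.imwrite("pics/c7.png",np.hstack([cv2.resize(w,(420,300),interpolation=2),cv2.resize(t,(300,300),interpolation=2)]))
```

```text
-8 38 wrist [328.  263.3]
-8 43 wrist [328.1 255.4]
-8 48 wrist [328.2 247.1]
0 38 wrist [327.9 251.7]
0 43 wrist [328.  242.2]
0 48 wrist [328.1 232.1]
8 38 wrist [327.8 242. ]
8 43 wrist [327.9 231.4]
8 48 wrist [327.9 220.2]
top stopper [244.74426716 245.36822199] foot [251.87412659 254.70480046]
```

View pics/c7.png

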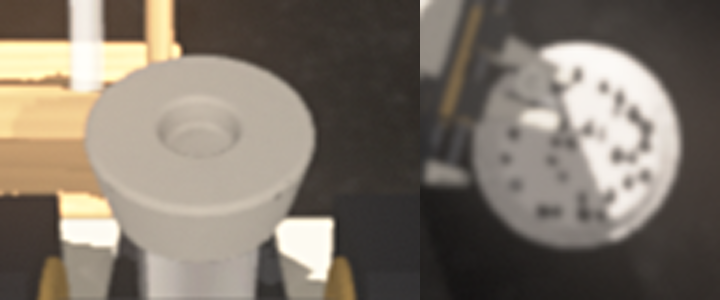

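Wrist crop: the stopper face at (327,244) matches an upright tube with its face 42 mm above the grasp. Its ellipse ratio of 0.69 (0.71 expected) puts it within about 2° of upright. Top view: the stopper at (247,245) is about 2 px from the predicted (245,245), which puts it over the middle of the tray. Handing in.

Run:
```python
from h import *
o=arm.get_obs();print(o['joint_velocities'].round(4),o['width'],o['time_s'])
print(arm.hand_in())
```

```text
[ 0.0012  0.0036 -0.0004 -0.0018  0.0003  0.0003] 17.59749127045129 7.7
the job is handed in; nothing more can be done
None
```

I drew the stoppered tube out of the far hole of the rack along its own axis and carried it high over the rack. I turned it upright and handed the job in at 7.7 s while still gripping it above the tray. The hand-in gave no verdict.

- **Grip:** it was set to 25 N, and the fingers read about 17.4 mm on the 18 mm tube with the arm almost still.
- **Position:** the grasp point is at (547, 179, 254) mm and the tray's centre measured about (543–548, 180). That puts the foot at roughly 145 mm height, give or take 10 mm.
- **Upright:** the stopper's outline in the wrist view puts the tube within about 2° of upright.
- **Other glassware:** in the last pictures both open tubes are in the rack, and the flask and cylinder look unmoved. I judged this by eye and did not measure it.

**Checks that disagreed:** the stopper's height before the grasp came out 8 to 15 mm lower from the image measurements than the dimensions implied. I reached about 3 mm deeper as a compromise, and the final wrist view fits the planned grip. In the last seconds the wrist force read about -1.7 N vertically, which I could not explain; no contact was seen.

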